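# Reset the knock-out pin of the stepped glass mould

## Robot

A 7-joint arm with a two-finger parallel gripper is mounted at the origin on the work surface. World frame = base frame: x ahead of the robot, y to its left, z up, the work surface at z = 0. Lengths are in m, angles in rad, forces in N, time in s.
With the tool pointing down it reaches from about 0.35 to 0.9 m from the base axis. Payload 8.1 kg.
Tool frame: the origin (TCP) lies midway between the tips of the shut fingers; the grasp point (between the pads) lies 19 mm behind it (arm.pinch_z is the distance from the TCP to the grasp point, in m); z points along the fingers, y is the direction in which the jaws open and shut (so a half turn about z gives the same grasp; the last joint's range is limited). The gripper opens to 92 mm and grips with 3 to 60 N. Pads are 19 mm wide; open, the fingers measure 130 mm over their backs; the gripper's body (75 mm by 190 mm) begins 47 mm behind the grasp point.
Start: joints at [0.998, 0.434, 0.025, 1.573, -0.012, 1.134, -0.075], TCP at [0.283, -0.557, 0.227] pointing down, gripper open.
Joint ranges: [-2.62, 2.62], [-0.44, 2.09], [-1.27, 1.32], [0.08, 2.57], [-1.32, 4.46], [0.12, 2], [-2.74, 2.74]. Speed limits (rad/s): [2.22, 2.22, 3.01, 3.01, 3.14, 3.14, 3.14].

## Interface

Orientations are given as a rotation vector (axis times angle).
In Python, from cell import arm, eyes gives the robot as it stands.
- The arm moves only by the tool apply_moves, never from a script. Its argument "targets" is one flat list of numbers, 5 for each row, row after row: the closure, from 0 (fully open) to 1 (shut), then the shift along the tool's x, y, z each as a share of 40 cm, from -1 to 1, then the turn about the tool's z as a share of pi/2 rad, from -1 to 1. A call has 1 to 20 rows; each row shifts and turns the commanded pose from where the row before left it, along the tool's axes as they then stand; what a row does not reach is not made up. A row lasts 1/8 s, in which the tool goes at most 62.5 mm and 10.7 degrees, less where a joint would pass 70% of its speed; a pose out of reach is approached as far as the arm can. A call with a number of a shift or a turn outside -1 to 1 is refused whole. A call with a gripper value outside its range is refused whole. The fingers move at their own pace and stop on an object; "grip_force" is the grip in N (left out, the last holds). Time passes only in rows, so rows that do not move let the fingers close. It gives the time, the measured TCP pose, the force and the opening at its end, in the units of the state.
- arm.observe(): the state, without advancing time (a new reading comes with each control period).
- eyes.get_image(name): name is "scene" or "top" or "wrist"; returns the picture (384x512x3 uint8, red, green, blue); there is no depth.
- eyes.camera_params(name): a dict with "camera_matrix" (3x3 intrinsics, pixels), "xyz" and "attitude" of the camera in the world; the wrist camera has in their place "hand_eye" (4x4, takes a point from camera to tool coordinates, whose origin is the TCP and whose axes are the flange's). Camera axes: x right, y down, z forward; pixel columns grow to the right and rows downward; lengths in m; the calibration is good to about 2 mm. A picture is of the moment at which its call begins: read the wrist's pose just before it. camera_params takes no time and is no camera call.
- arm.sign_off(): hands the job in, once; it reports no verdict.
The state is a dict: "clock": time; "joints": joint angles; "dq": joint speeds; "joint_efforts": joint torques, N m; "position": TCP position; "ee_rot": TCP orientation; "force": force on the tool from outside, world axes, zero at the start; "ft_torque": the same for the moment, N m; "width": opening from 0.0 (shut) to 1.0 (fully open).
Only numpy, scipy, OpenCV 4.12 (cv2) and the standard library are available. Lean on these libraries where they do the work, as an engineer would, in place of code of your own. Each camera call takes 0.05 s, during which the arm holds its last target.

## Task

Make the stepped aluminium mould (a narrower cylinder on a wider one) ready for the next piece of glass: with closed fingertips gently push the thick knock-out pin in its top down until it is fully home, then withdraw. Leave its thin vent pin up and the mould standing where it is, do not touch the other two moulds, and leave everything else on the bench as it is; nothing is to be gripped or lifted.

Things in the scene. Friction and masses are not known exactly. Their poses are not given: they have to be found in the camera images.
- stepped: The stepped aluminium mould, loose, about 1.2 kg, standing upright: a narrower cylinder (72 mm diameter, 50 mm tall) on a wider one (92 mm diameter, 45 mm tall), in all 95 mm tall. Origin at the centre of its underside, z up. Its top face is 95 mm above the origin. From the centre of the top face the thick knock-out pin stands 22 mm towards the mould's own +x, the thin vent pin 22 mm towards its -x. It may stand at any yaw.
- stepped_knock_top (a point): Centre of the head (topmost face) of the stepped mould's thick knock-out pin, 16 mm diameter, flat; it goes down with the pin.
- stepped_knock (a joint): Stepped mould's thick knock-out pin (steel, round, 16 mm diameter, flat head). Slides straight down: 0 = fully up, head 13.5 mm above the mould's top face; 0.012 = fully home against its stop, head 1.5 mm above the face. Starts somewhere between 0 and 0.003. Moving it takes about 3 N; it has no spring and stays where it is left.
- stepped_vent_top (a point): Centre of the head of the stepped mould's thin vent pin, 7 mm diameter, 44 mm from the thick one.
- stepped_vent (a joint): Stepped mould's thin vent pin (steel, round, 7 mm diameter). Slides straight down: 0 = fully up, head 13.5 mm above the mould's top face; 0.012 = fully home against its stop, head 1.5 mm above the face. Starts somewhere between 0 and 0.003. Moving it takes about 3 N; it has no spring and stays where it is left.
- straight: A plain straight aluminium cylinder mould, loose, 80 mm diameter, 95 mm tall, with a thick and a thin pin like the stepped one. Origin at the centre of its underside.
- squat: A squat plain aluminium cylinder mould, loose, 88 mm diameter, 55 mm tall, with a thick and a thin pin like the others. Origin at the centre of its underside.
- roller0: Dark steel roller stand, 104 mm round foot, post with a fork and two black rollers, about 210 mm tall, loose. Origin under the foot's centre.
- vase: Green glass vase with a wide 96 mm foot and long thin neck, 260 mm tall, loose on a dark slab 22 mm thick. Origin under the foot's centre.
- discs: Low stack of cardboard discs, 116 mm diameter, 16 mm tall, loose. Origin under the lowest disc's centre.
- handpiece: Torch handpiece lying down, black grip and brass nozzle, about 140 mm long, 22 mm wide, 20 mm tall, along its own x. Origin on its underside, near mid-length.
- pedestal: White ceramic stand, 84 mm round foot and waisted stem, 90 mm tall, loose. Origin under the foot's centre.
- roller1: A second roller stand like roller0.
- straight_knock (a joint): The straight mould's thick knock-out pin (steel, round, 16 mm diameter, flat head). Slides straight down: 0 = fully up, head 13.5 mm above the mould's top face; 0.012 = fully home against its stop, head 1.5 mm above the face. Starts somewhere between 0 and 0.003. Moving it takes about 3 N; it has no spring and stays where it is left.
- straight_vent (a joint): The straight mould's thin vent pin (steel, round, 7 mm diameter). Slides straight down: 0 = fully up, head 13.5 mm above the mould's top face; 0.012 = fully home against its stop, head 1.5 mm above the face. Starts somewhere between 0 and 0.003. Moving it takes about 3 N; it has no spring and stays where it is left.
- squat_knock (a joint): The squat mould's thick knock-out pin (steel, round, 16 mm diameter, flat head). Slides straight down: 0 = fully up, head 13.5 mm above the mould's top face; 0.012 = fully home against its stop, head 1.5 mm above the face. Starts somewhere between 0 and 0.003. Moving it takes about 3 N; it has no spring and stays where it is left.
- squat_vent (a joint): The squat mould's thin vent pin (steel, round, 7 mm diameter). Slides straight down: 0 = fully up, head 13.5 mm above the mould's top face; 0.012 = fully home against its stop, head 1.5 mm above the face. Starts somewhere between 0 and 0.003. Moving it takes about 3 N; it has no spring and stays where it is left.

How it is judged:
On the way:
1. the fingertips push the stepped mould's thick pin fully home (value of joint stepped_knock above 0.0105 m and contact force between the fingers and stepped_knock above 0.3 N), for 0.05 s.
At the end, for the whole second after the job is handed in: The stepped mould's thick pin is home (joint above 10.5 mm of 12); its thin pin and all pins of the other moulds are still up (joint below 6 mm); every mould and bystander is at rest, upright and within 12 mm of where it started (value of joint stepped_knock above 0.0105 m and value of joint each of stepped_vent, straight_knock, straight_vent, squat_knock, squat_vent below 0.006 m and distance of each of stepped, straight, squat, roller0, roller1, vase, discs, handpiece, pedestal from where it was at the start of the episode below 0.012 m and angle between each of stepped, straight, squat, roller0, roller1, vase, pedestal, discs's own z axis and vertical below 0.1 rad and linear speed of each of stepped, straight, squat, roller0, roller1, vase, discs, handpiece, pedestal below 0.02 m/s); the robot touches nothing.
It fails at once if the stepped mould or its pins are pushed harder than 40 N (contact force between any of the fingers, the arm and stepped above 40 N).
It fails at once if the robot touches one of the other two moulds (over 1 N) (contact force between any of the fingers, the arm and straight above 1 N or contact force between any of the fingers, the arm and squat above 1 N).
It fails at once if the stepped mould's thin vent pin is pushed down (joint over 6 mm) (value of joint stepped_vent above 0.006 m).
It fails at once if the stepped mould is lifted (over 6 mm), tipped or shoved over 12 mm (height (world z) of stepped above 0.006 m or distance of stepped from where it was at the start of the episode above 0.012 m or angle between stepped's own z axis and vertical above 0.1 rad).
It fails at once if another thing on the bench is moved more than 12 mm (distance of any of straight, squat, roller0, roller1, vase, discs, handpiece, pedestal from where it was at the start of the episode above 0.012 m).
It also fails if it takes over 32 s, if anything falls off the work surface, if the arm or the gripper's body presses on something with over 40 N, if the wrist force passes 120 N, or if a joint passes its speed limit or range.

## Working session

There is one attempt and no reset: what is moved stays moved. The work goes in short steps, Python scripts to look and compute and a tool call to move; the robot and the scene stay as the last step left them, time stands still between calls to the robot, and variables do not carry over. Pictures are saved under pics/ and viewed, and the job is handed in when it is done.

Besides the shell and the picture viewer there is one more tool, called as name(argument=value, ...), one argument or row to a line, values as JSON. apply_moves: Moves the arm, as the interface text tells. Its arguments: {"type":"object","properties":{"targets":{"type":"array"},"grip_force":{"type":"number"}},"required":["targets"]}

```bash
mkdir -p pics; ls; python3 - <<'E'
from cell import arm, eyes
import cv2
s=arm.observe(); print(s)
for n in ("scene","top","wrist"):
    im=eyes.get_image(n); cv2.imwrite(f"pics/{n}0.png",im[:,:,::-1]); print(n,eyes.camera_params(n))
E
```

```text
pics
{'clock': 0.0, 'joints': array([ 0.99834216,  0.43520183,  0.02496026,  1.57411855, -0.01164179,
        1.13399695, -0.07507555]), 'dq': array([-0.0010589 ,  0.00023671,  0.0016045 ,  0.00030171, -0.00162696,
       -0.00151593, -0.00078871]), 'joint_efforts': array([-1.08574535e-03, -6.67874551e+01,  9.84588079e-01, -3.14462328e+01,
       -6.05271477e-02,  4.26978758e-02,  9.56398480e-05]), 'position': array([ 0.28270204, -0.5568203 ,  0.22594966]), 'ee_rot': array([-3.05384749e+00, -7.30844471e-01,  7.28520251e-04]), 'force': array([ 0.45624506, -0.06807257, -0.36642043]), 'ft_torque': array([-0.00878476,  0.0219466 ,  0.04338662]), 'width': 0.9973608042272637}
scene {'camera_matrix': array([[394.28286203,   0.        , 260.44695471],
       [  0.        , 394.28286203, 190.60131001],
       [  0.        ,   0.        ,   1.        ]]), 'xyz': array([ 1.42103777, -0.2091425 ,  0.75252629]), 'attitude': array([-1.80882863, -1.43182852,  0.71850408])}
top {'camera_matrix': array([[387.54299669,   0.        , 257.35230116],
       [  0.        , 387.54299669, 194.87109535],
       [  0.        ,   0.        ,   1.        ]]), 'xyz': array([0.48837505, 0.01054312, 1.31250311]), 'attitude': array([-2.18138423,  2.19789427, -0.07618313])}
wrist {'camera_matrix': array([[287.25741147,   0.        , 259.11304283],
       [  0.        , 287.25741147, 189.15037716],
       [  0.        ,   0.        ,   1.        ]]), 'hand_eye': array([[ 4.51449445e-04, -9.60111316e-01, -2.79617700e-01,
         7.53852321e-02],
       [ 9.99999643e-01,  6.33118574e-04, -5.59388849e-04,
        -4.48626381e-04],
       [ 7.14106723e-04, -2.79617347e-01,  9.60111259e-01,
        -1.57701675e-01],
       [ 0.00000000e+00,  0.00000000e+00,  0.00000000e+00,
         1.00000000e+00]])}
```

View pics/scene0.png

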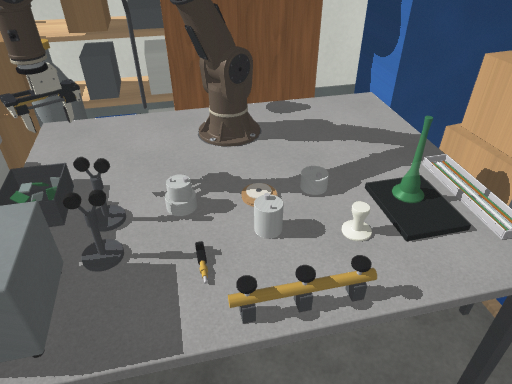

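View pics/top0.png

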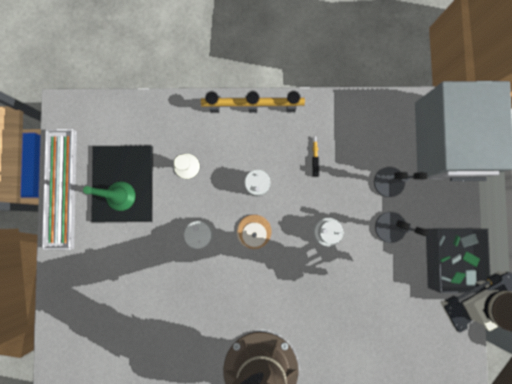

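View pics/wrist0.png

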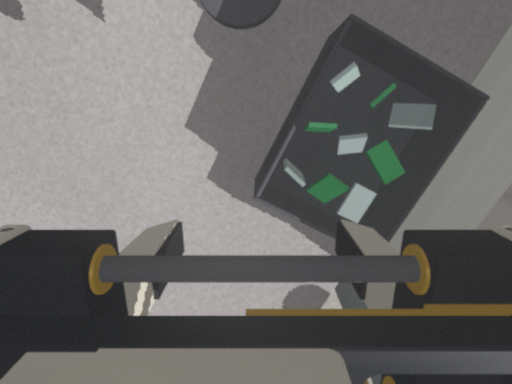

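The top view shows the stepped mould near pixel (329,232), straight at (257,182) and squat at (198,235). Roller stands are at (389,182) and (389,227). I'll enlarge the stepped mould.

```bash
cat > h.py <<'E'
import numpy as np, cv2
from scipy.spatial.transform import Rotation as R
from cell import arm, eyes
def ray(n,uv,z,st=None):
    p=eyes.camera_params(n); K=p["camera_matrix"]
    d=np.linalg.inv(K)@np.array([uv[0],uv[1],1.])
    if n=="wrist":
        T=p["hand_eye"]; Rt=R.from_rotvec(st["ee_rot"]).as_matrix()
        d=Rt@T[:3,:3]@d; o=st["position"]+Rt@T[:3,3]
    else: d=R.from_rotvec(p["attitude"]).as_matrix()@d; o=p["xyz"]
    return o+d*(z-o[2])/d[2]
def proj(n,P,st=None):
    p=eyes.camera_params(n); K=p["camera_matrix"]
    if n=="wrist":
        T=p["hand_eye"]; Rt=R.from_rotvec(st["ee_rot"]).as_matrix()
        Rc=Rt@T[:3,:3]; o=st["position"]+Rt@T[:3,3]
    else: Rc=R.from_rotvec(p["attitude"]).as_matrix(); o=p["xyz"]
    q=K@(Rc.T@(np.asarray(P)-o)); return q[:2]/q[2]
E
python3 - <<'E'
from h import *
a=cv2.imread("pics/top0.png")[205:260,300:360]; cv2.imwrite("pics/topc.png",cv2.resize(a,None,fx=10,fy=10,interpolation=cv2.INTER_CUBIC))
a=cv2.imread("pics/scene0.png")[165:225,150:215]; cv2.imwrite("pics/scenec.png",cv2.resize(a,None,fx=10,fy=10,interpolation=cv2.INTER_CUBIC))
print(ray("top",(329,231),.095), R.from_rotvec(arm.observe()["ee_rot"]).as_matrix().round(3))
for uv,z in (((257,182),.095),((198,235),.055),((389,227),.0),((389,182),0)): print(ray("top",uv,z))
E
```

```text
[ 0.4536819  -0.21768069  0.095     ] [[ 0.892  0.453 -0.001]
 [ 0.453 -0.892  0.001]
 [-0.    -0.001 -1.   ]]
[0.60942472 0.00658706 0.095     ]
[0.44295912 0.19821737 0.055     ]
[ 0.46286661 -0.43865022  0.        ]
[ 0.61558224 -0.4432409   0.        ]
```

View pics/topc.png

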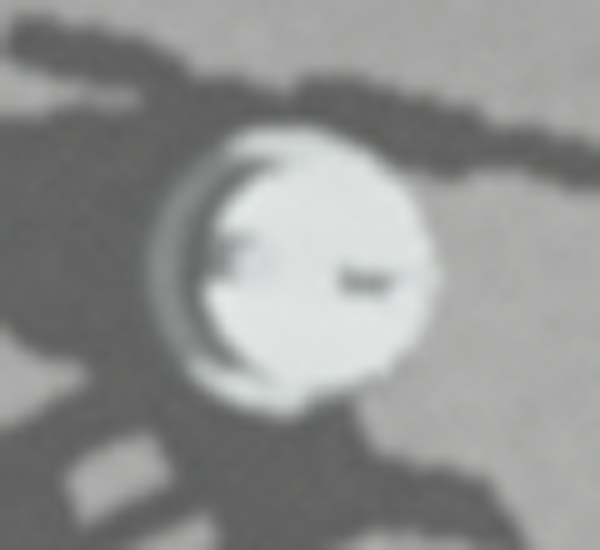

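View pics/scenec.png

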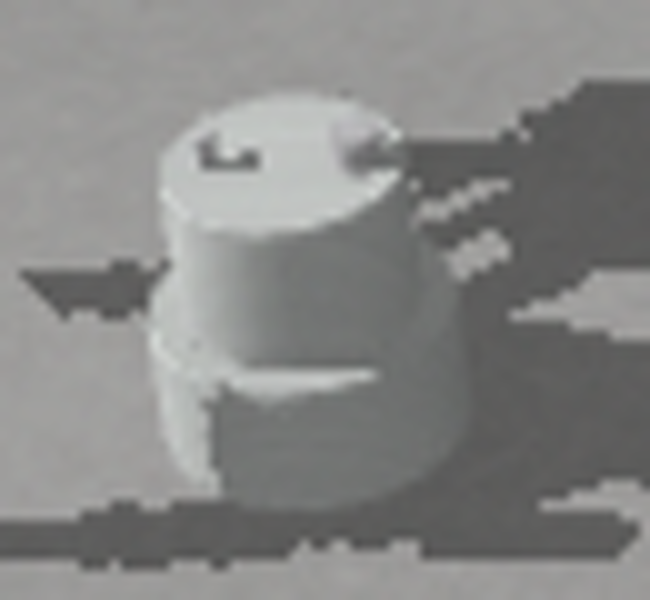

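apply_moves(
  targets=[1,0,0,-0.125,0,1,0,0,-0.125,0,1,0,0,0,0,1,0.098,-0.075,0,0,1,0.098,-0.075,0,0,1,0.098,-0.075,0,0,1,0.098,-0.075,0,0,1,0.098,-0.075,0,0,1,0.098,-0.075,0,0,1,0.098,-0.075,0,0,1,0.098,-0.075,0,0,1,0,0,0,-0.1,1,0,0,0,-0.1,1,0,0,0,-0.1,1,0,0,0,-0.1,1,0,0,0,-0.1,1,0,0,0,-0.1,1,0,0,0,-0.1,1,0,0,0,0,1,0,0,0,0],
  grip_force=10,
)

```text
clock: 2.65
position: [0.4537, -0.2013, 0.3263]
ee_rot: [-2.227, -2.215, 0.0]
force: [-0.2, 0.0, 0.1]
width: 0.004
```

```bash
python3 - <<'E'
from h import *
s=arm.observe(); print(s["clock"],s["position"],s["width"],s["force"],R.from_rotvec(s["ee_rot"]).as_matrix().round(3))
im=eyes.get_image("wrist"); cv2.imwrite("pics/w1.png",im[:,:,::-1])
import pickle; pickle.dump({k:s[k] for k in("position","ee_rot")},open("s1.pkl","wb"))
E
```

```text
2.65 [ 0.4536978  -0.20129231  0.32626829] 0.00411730865667373 [-0.18298432  0.00097384  0.10084224] [[ 0.005  1.    -0.001]
 [ 1.    -0.005  0.   ]
 [ 0.    -0.001 -1.   ]]
```

View pics/w1.png

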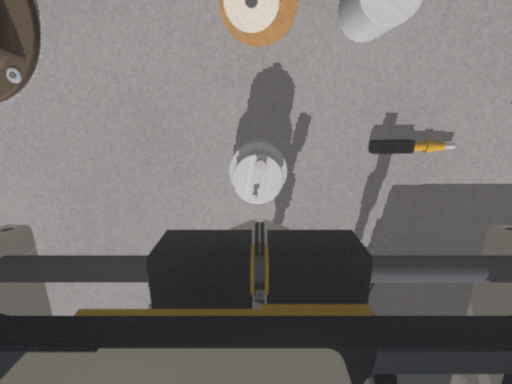

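```bash
python3 - <<'E'
from h import *
a=cv2.imread("pics/w1.png")[135:210,220:300]; cv2.imwrite("pics/w1c.png",cv2.resize(a,None,fx=8,fy=8,interpolation=cv2.INTER_CUBIC))
E
```

```text
(no output)
```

View pics/w1c.png

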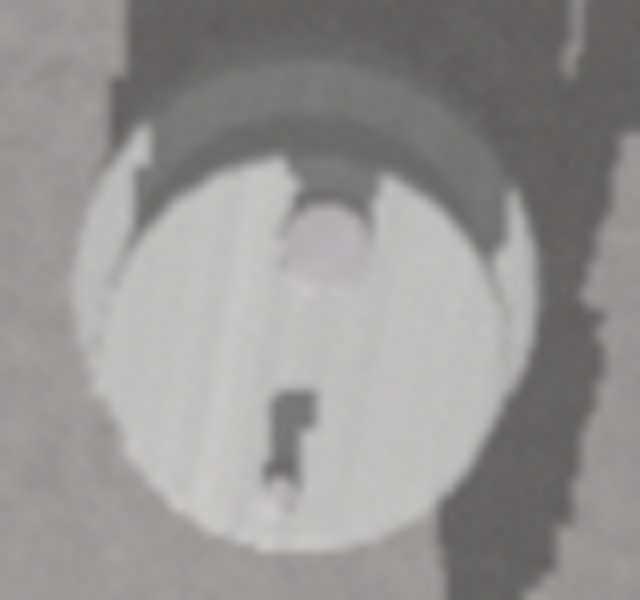

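```bash
python3 - <<'E'
from h import *
import pickle; s=pickle.load(open("s1.pkl","rb"))
k=ray("wrist",(260.4,165.3),.107,s);v=ray("wrist",(254.9,195.8),.107,s);c=ray("wrist",(257.5,178.8),.095,s)
print(k,v,np.linalg.norm(k-v),c,(k+v)/2)
for n in("top","scene"): print(n,proj(n,k),proj(n,v),proj(n,c))
Rt=R.from_rotvec(s["ee_rot"]).as_matrix(); print(Rt.T@(k-s["position"]))
E
```

```text
[ 0.45482413 -0.20173312  0.107     ] [ 0.44711444 -0.24435778  0.107     ] 0.04331628918441737 [ 0.45073727 -0.22328981  0.095     ] [ 0.45096928 -0.22304545  0.107     ]
top [324.57987924 230.77520427] [338.37005171 233.165485  ] [330.80893655 231.93033946]
scene [184.7346877  176.67074144] [169.62254667 177.08545984] [177.59591842 180.25002723]
[-0.00050595  0.00127892  0.21926731]
```

Thick head comes out at (0.455, -0.202) and thin at (0.447, -0.244). They are 43.3 mm apart against the expected 44, and their midpoint matches the face centre.

apply_moves(
  targets=[1,-0.001,0.003,0.1,0,1,0,0,0.1,0,1,0,0,0.1,0,1,0,0,0.1,0,1,0,0,0,0,1,0,0,0,0],
)

```text
clock: 3.45
position: [0.456, -0.2019, 0.168]
ee_rot: [2.223, 2.218, 0.001]
force: [-0.3, -0.6, 0.5]
width: 0.006
```

```bash
python3 - <<'E'
from h import *
s=arm.observe(); print(s["clock"],s["position"],s["width"],s["force"])
im=eyes.get_image("wrist")[:,:,::-1].copy(); cv2.imwrite("pics/w2.png",im)
im=cv2.resize(im[90:240,190:330],None,fx=4,fy=4,interpolation=cv2.INTER_CUBIC); cv2.imwrite("pics/w2c.png",im)
import pickle; pickle.dump({k:s[k] for k in("position","ee_rot")},open("s2.pkl","wb"))
print(proj("wrist",(.4548,-.2017,.107),s),proj("wrist",(.4471,-.2444,.107),s))
E
```

```text
3.45 [ 0.45595833 -0.20189523  0.1680351 ] 0.005675023742813625 [-0.32945564 -0.63073436  0.52984844]
[257.93159414 203.53283205] [248.97792148 251.3090613 ]
```

View pics/w2c.png

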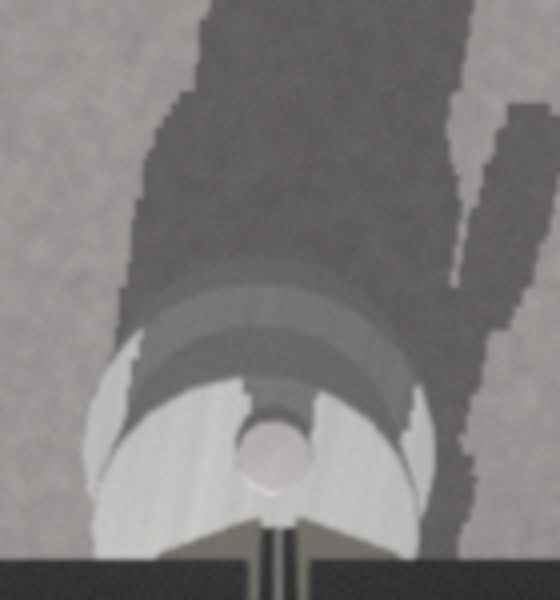

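apply_moves(
  targets=[1,0,0,0.04,0,1,0,0,0.04,0,1,0,0,0.04,0,1,0,0,0.005,0,1,0,0,0,0,1,0,0,0,0],
)

```text
clock: 4.25
position: [0.4555, -0.2019, 0.1171]
ee_rot: [2.223, 2.219, 0.001]
force: [0.4, 0.2, 0.5]
width: 0.006
```

Next I go down in 1.2 mm rows: 14.4 mm to about 0.103.

apply_moves(
  targets=[1,0,0,0.003,0,1,0,0,0.003,0,1,0,0,0.003,0,1,0,0,0.003,0,1,0,0,0.003,0,1,0,0,0.003,0,1,0,0,0.003,0,1,0,0,0.003,0,1,0,0,0.003,0,1,0,0,0.003,0,1,0,0,0.003,0,1,0,0,0.003,0,1,0,0,0,0],
)

```text
clock: 5.88
position: [0.4552, -0.2018, 0.1022]
ee_rot: [2.223, 2.22, 0.0]
force: [0.1, 0.4, 0.6]
width: 0.004
```

```bash
python3 - <<'E'
from h import *
s=arm.observe(); print(s["clock"],s["position"],s["force"])
im=eyes.get_image("wrist")[:,:,::-1].copy()
a=cv2.resize(im[120:270,170:350],None,fx=4,fy=4,interpolation=cv2.INTER_CUBIC); cv2.imwrite("pics/w3c.png",a)
im=eyes.get_image("scene")[:,:,::-1].copy()
a=cv2.resize(im[130:220,130:230],None,fx=6,fy=6,interpolation=cv2.INTER_CUBIC); cv2.imwrite("pics/s3c.png",a)
E
```

```text
5.875 [ 0.4551662  -0.20176955  0.10221256] [0.11470074 0.42003791 0.64647738]
```

View pics/w3c.png

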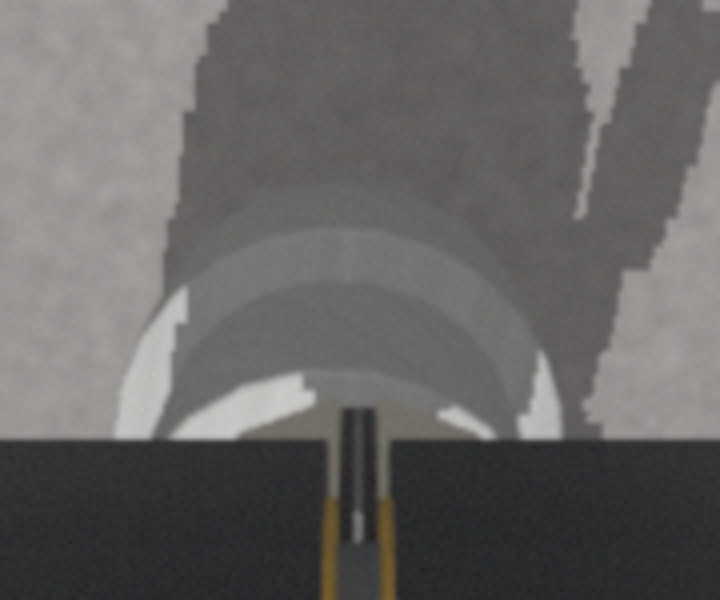

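View pics/s3c.png

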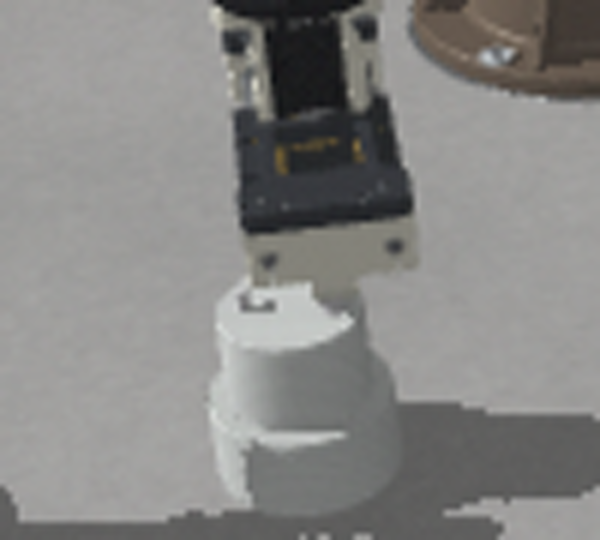

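```bash
python3 - <<'E'
from h import *
s=arm.observe();Rt=R.from_rotvec(s["ee_rot"]).as_matrix();print(s["force"])
for q in [(0,0,0),(-.0375,.019,-.066),(.0375,.019,-.066),(-.0375,.095,-.066),(.0375,.095,-.066),(-.0095,.019,0),(.0095,.019,0),(-.0375,.019,-.03),(.0375,.019,-.03)]:
    print(q,((proj("scene",s["position"]+Rt@np.array(q))-[130,130])*6).round())
E
```

```text
[ 0.32848969 -0.08327109 -0.32852694]
(0, 0, 0) [329. 289.]
(-0.0375, 0.019, -0.066) [234. 203.]
(0.0375, 0.019, -0.066) [399. 184.]
(-0.0375, 0.095, -0.066) [243. 296.]
(0.0375, 0.095, -0.066) [417. 274.]
(-0.0095, 0.019, 0) [313. 313.]
(0.0095, 0.019, 0) [353. 308.]
(-0.0375, 0.019, -0.03) [245. 268.]
(0.0375, 0.019, -0.03) [406. 248.]
```

The projected gripper outline matches the scene view. The tip is on the thick head and the body is 66 mm up, clear of the thin pin. Continuing down.

apply_moves(
  targets=[1,0,0,0.003,0,1,0,0,0.003,0,1,0,0,0.003,0],
)

```text
clock: 6.35
position: [0.4551, -0.2017, 0.0987]
ee_rot: [2.223, 2.22, -0.0]
force: [-1.3, 0.3, 2.4]
width: 0.006
```

apply_moves(
  targets=[1,0,0,0.002,0,1,0,0,0.002,0],
)

```text
clock: 6.6
position: [0.4551, -0.2017, 0.0971]
ee_rot: [2.223, 2.22, -0.0]
force: [-0.3, -0.2, 3.3]
width: 0.003
```

apply_moves(
  targets=[1,0,0,0.001,0,1,0,0,0.001,0],
)

```text
clock: 6.85
position: [0.4552, -0.2018, 0.0967]
ee_rot: [2.223, 2.22, -0.0]
force: [-3.4, 0.9, 12.8]
width: 0.006
```

apply_moves(
  targets=[1,0,0,0,0],
)

```text
clock: 6.98
position: [0.4552, -0.2018, 0.0967]
ee_rot: [2.223, 2.22, -0.0]
force: [-2.1, 0.7, 9.1]
width: 0.005
```

At the stop: 9–13 N and z = 0.0967, against 0.0965 expected. Withdrawing straight up.

apply_moves(
  targets=[1,0,0,-0.005,0,1,0,0,-0.02,0,1,0,0,-0.06,0,1,0,0,-0.1,0,1,0,0,-0.1,0,1,0,0,-0.1,0,1,0,0,-0.1,0,1,0,0,-0.09,0,1,0,0,0,0,1,0,0,0,0],
)

```text
clock: 8.22
position: [0.4548, -0.2017, 0.326]
ee_rot: [-2.223, -2.22, 0.0]
force: [0.4, -0.4, -0.5]
width: 0.006
```

```bash
python3 - <<'E'
from h import *
s=arm.observe(); print(s["clock"],s["position"],s["force"])
im=eyes.get_image("wrist")[:,:,::-1].copy()
a=cv2.resize(im[135:210,220:300],None,fx=8,fy=8,interpolation=cv2.INTER_CUBIC); cv2.imwrite("pics/w4c.png",a)
im=eyes.get_image("scene")[:,:,::-1].copy(); cv2.imwrite("pics/s4.png",im)
a=cv2.resize(im[165:225,150:215],None,fx=10,fy=10,interpolation=cv2.INTER_CUBIC); cv2.imwrite("pics/s4c.png",a)
E
```

```text
8.225 [ 0.45476936 -0.2016617   0.3259785 ] [ 0.41168099 -0.39712597 -0.51976678]
```

View pics/w4c.png

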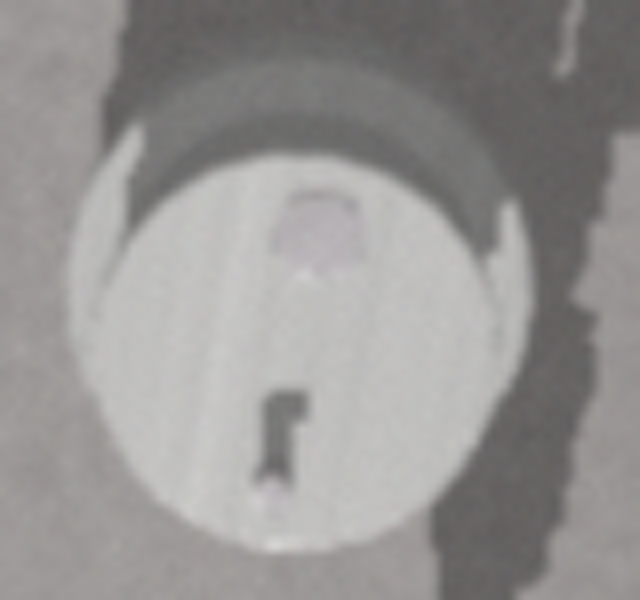

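View pics/s4c.png

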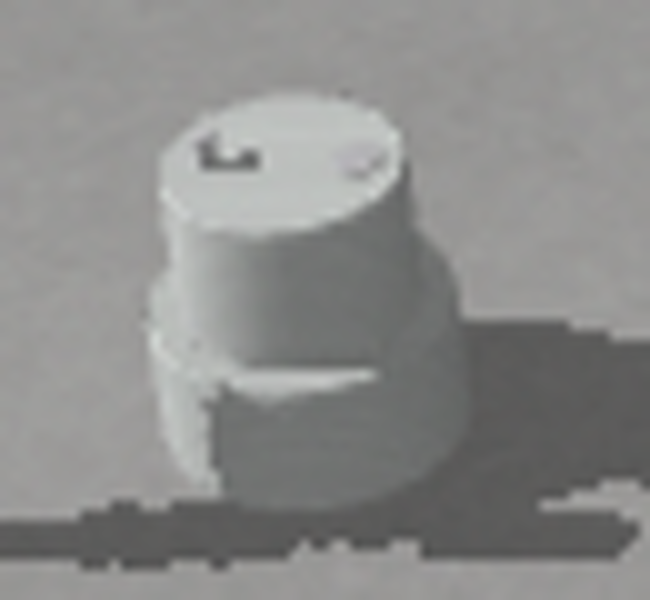

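View pics/s4.png

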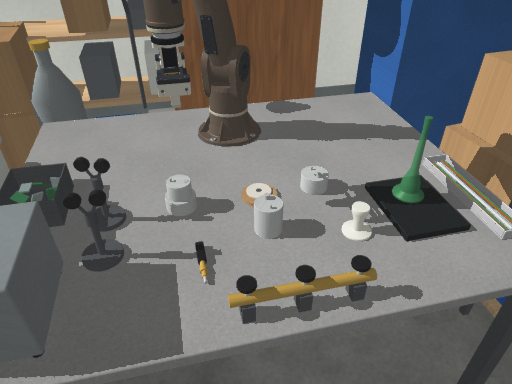

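The thick pin is now nearly flush, with only a thin shadow rim at wrist-crop (317,195). The thin pin still stands with its long shadow, and the mould and bystanders are in the same pixels as before. Handing in.

```bash
python3 -c "
from cell import arm
print(arm.sign_off())"
```

```text
the job is handed in; nothing more can be done
None
```

I pushed the stepped mould's thick knock-out pin down to its stop with closed fingertips, withdrew straight up to z = 0.326 m, and handed the job in at about 8.3 s.

- **Pin position:** the thick head measured at (0.455, -0.202). It was 43.3 mm from the thin one (44 expected), and a closer second picture agreed to within a pixel.
- **Push:** the force was about 3 N while the pin was moving. It rose to about 13 N at the stop, with the fingertips at z = 0.0967 m against 0.0965 m expected.
- **After withdrawing:** the pictures show the thick pin nearly flush and the thin vent pin still up. The mould and the other things on the bench look unmoved by eye. The force reading is back to noise.
- **Disagreement:** the pin position projected into the scene camera was about 1–2 pixels off what I read there, so I relied on the wrist camera. No check failed.

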